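# Register the vial tray in the loader and press load

## Task

Push the vial tray along the bench into the loader's corner until it sits square and flush against both the back stop bar and the console at its left, sliding it all the way and never lifting or tipping it. Then press the load button on the console fully down and let it go. Leave everything else on the bench where it is, and do not press the button before the tray is home.

Things in the scene. Friction and masses are not known exactly. Their poses are not given: they have to be found in the camera images.
- loader: The tray loader, fixed: a low slate box (85 mm tall) along the far side, an aluminium stop bar on its near face and a pale console block standing out from its left end towards the robot; they form a square inner corner on the bare bench. Origin: that corner at bench height; x points away from the robot into the bar, y left into the console, z up. Yaw varies by up to 0.12 rad
- back_stop (a point): Point on the top edge of the back stop bar's near face, 70 mm right of the corner. The face is the loader's plane x = 0, from y = -300 mm to 0; the bar is 30 mm tall and 14 mm thick, the slate body behind it reaches to x = 164 mm and from y = -300 to +120 mm
- side_stop (a point): Point on the top edge of the console's right face, the side stop: the loader's plane y = 0, from x = -70 mm to 0. The console is 80 mm wide in y and 40 mm tall. White printed lines on the bench (no thickness to feel) mark the tray's near and right edges when home
- vial_tray: Grey rack, 100 mm (own x) by 140 mm (own y) by 32 mm tall, with 35 black-capped vials fixed in it, up to 42 mm; loose, flat underside, 0.2 to 0.45 kg. Origin: centre of underside, z up. Starts nearer the robot and right of the corner, turned up to 0.3 rad from the loader's axes. Home: centre at x = -50, y = -70 mm of the loader, axes parallel to the loader's
- load_button (a joint): Travel of the black load button on top of the console, m: 0 up, 0.006 fully down. Sprung: about 5 N holds it fully down, and it comes back up by itself
- load_button_top (a point): Centre of the top face of the load button (28 mm across, pressed straight down), at x = -30 mm, y = 42 mm of the loader
- well_plate: A low clear well plate, 86 x 128 x 15 mm. A bystander, loose on the bench. Origin: centre of its underside
- vial: A single capped vial standing upright, 20 mm across, 45 mm tall. A bystander, loose on the bench. Origin: centre of its underside
- jar: A squat capped jar standing upright, 44 mm across, 55 mm tall. A bystander, loose on the bench. Origin: centre of its underside
- tip_box: A pipette-tip box, 85 x 120 x 55 mm. A bystander, loose on the bench. Origin: centre of its underside
- bottle: A capped bottle standing upright, 70 mm across, 150 mm tall. A bystander, loose on the bench. Origin: centre of its underside
- wrench: A steel wrench lying flat, 150 mm long. A bystander, loose on the bench. Origin: on its underside
- beaker: An open glass beaker standing upright, 66 mm across, 70 mm tall. A bystander, loose on the bench. Origin: centre of its underside

How it is judged:
On the way, in this order (a step that is already met when the one before it is completed fails the run):
1. the tray is square and flush against the back stop and the side stop (x of vial_tray in the frame of loader between -0.053 and -0.046 m and y of vial_tray in the frame of loader between -0.073 and -0.066 m and angle between the x axis of vial_tray and the x axis of loader, either way round below 0.03 rad and height (world z) of vial_tray below 0.004 m and angle between vial_tray's own z axis and vertical below 0.03 rad), for 0.2 s.
2. the load button is pressed down (value of joint load_button above 0.0045 m), for 0.05 s.
At the end, for the whole second after the job is handed in: The tray lies flat on the bench at rest, within 3 mm of both stops and within 0.03 rad of square with the loader; the load button has been pressed at least 4.5 mm after that and is up again (below 1.5 mm) (all of step 1 and linear speed of vial_tray below 0.01 m/s and value of joint load_button below 0.0015 m); the robot touches nothing.
It fails at once if the tray is lifted more than 8 mm or tipped by more than 0.15 rad (height (world z) of vial_tray above 0.008 m or angle between vial_tray's own z axis and vertical above 0.15 rad).
It fails at once if the button is pressed while the tray is not home (more than 5 mm or 0.05 rad out) (value of joint load_button above 0.003 m and not (x of vial_tray in the frame of loader between -0.055 and -0.046 m and y of vial_tray in the frame of loader between -0.075 and -0.066 m and angle between the x axis of vial_tray and the x axis of loader, either way round below 0.05 rad and height (world z) of vial_tray below 0.004 m and angle between vial_tray's own z axis and vertical below 0.03 rad)).
It fails at once if a bystander is moved by more than 15 mm or tipped over (distance of any of well_plate, vial, jar, tip_box, bottle, wrench, beaker from where it was at the start of the episode above 0.015 m or angle between any of well_plate, vial, jar, tip_box, bottle, beaker's own z axis and vertical above 0.4 rad).
It also fails if it takes over 54 s, if anything falls off the work surface, if the arm or the gripper's body presses on something with over 40 N, if the wrist force passes 120 N, or if a joint passes its speed limit or range.

## Robot

A 6-joint arm with a two-finger parallel gripper is mounted at the origin on the work surface. World frame = base frame: x ahead of the robot, y to its left, z up, the work surface at z = 0. Lengths are in m, angles in rad, forces in N, time in s.
With the tool pointing down it reaches from about 0.4 to 0.925 m from the base axis. Payload 12.5 kg.
Tool frame: the origin (TCP) lies on the centre line of the jaws, within the pads' length; the fingertips stand 17 mm ahead of it and the grasp point (between the pads) lies 2 mm behind it; z points along the fingers, y is the line along which they close (so a half turn about z gives the same grasp; the last joint's range is limited). The gripper opens to 95 mm and grips with 3 to 60 N. Pads are 20 mm wide; open, the fingers measure 119 mm over their backs; the gripper's body (75 mm by 180 mm) begins 59 mm behind the grasp point.
Start: joints at [-0.106, 0.491, 1.559, -0, 1.092, -0.106], TCP at [0.625, 0, 0.232] pointing down, gripper open.
Joint ranges: [-3.1, 3.1], [-0.84, 2.19], [0.05, 2.79], [-1.13, 4.28], [0.06, 2.93], [-2.69, 2.69]. Speed limits (rad/s): [2.22, 2.22, 2.79, 3.14, 3.14, 3.14].

## Interface

Orientations are given as [roll, pitch, yaw] about the fixed x, y, z axes, in that order (R = Rz(yaw) Ry(pitch) Rx(roll)).
In Python, from plant import bot, eyes gives the robot as it stands. Calls block until the motion is done:
- bot.move_pose(position, orientation): joint-space move of the TCP to a pose.
- bot.move_linear(position, attitude=None, vel=0.15): straight line of the TCP; attitude=None keeps the orientation; vel is the mean speed in m/s.
- bot.move_j(angles): joint-space move.
- bot.set_gripper(opening, force=None): finger opening in m; force is the grip in N (None keeps the last); returns when the fingers have stopped.
- bot.sleep(seconds).
- bot.solve_ik(position, orientation): joint angles nearest the present ones, or None.
- bot.get_obs(): the state.
- eyes.capture(name): name is "scene" or "side" or "wrist"; returns the picture (400x640x3 uint8, red, green, blue); there is no depth.
- eyes.camera_model(name): a dict with "camera_matrix" (3x3 intrinsics, pixels), "R" (3x3) and "t" (3): a world point X has camera coordinates R X + t. Camera axes: x right, y down, z forward; pixel columns grow to the right and rows downward; lengths in m; the calibration is good to about 2 mm. A picture is of the moment at which its call begins: read the wrist's pose just before it. camera_model takes no time and is no camera call; for the wrist camera it gives the pose at the moment of the call.
A pose or a line that the arm cannot do raises bot.MotionError and nothing moves.
- bot.job_done(): hands the job in; it is judged then, once.
The state is a dict: "time": time; "joint_pos": joint angles; "joint_velocities": joint speeds; "joint_efforts": joint torques, N m; "tcp_pos": TCP position; "ee_rot": TCP orientation; "force": force on the tool from outside, world axes, zero at the start; "ft_torque": the same for the moment, N m; "gripper_width": finger opening in m; "grip_force": force on a finger pad.
Only numpy, scipy, OpenCV 4.12 (cv2) and the standard library are available. Lean on these libraries where they do the work, as an engineer would, in place of code of your own. Each camera call takes 0.05 s, during which the arm holds its last target. There are 200 camera calls.

## Working session

There is one attempt and no reset: what is moved stays moved. The work goes in short steps, each a Python script; the robot and the scene stay as the last script left them, time stands still between calls to the robot, and variables do not carry over. Pictures are saved under pics/ and viewed, at most 10 in all, crops included, and the job is handed in when it is done.

```bash
mkdir -p pics; ls; cat > h.py <<'E'
from plant import bot, eyes
import numpy as np, cv2
def save(n,f):
    m=eyes.camera_model(n); im=eyes.capture(n); cv2.imwrite('pics/'+f,im[:,:,::-1]); return im,m
def px2w(m,uv,z):
    K,R,t=[np.array(m[k],float) for k in('camera_matrix','R','t')]
    uv=np.atleast_2d(np.array(uv,float)); d=(np.linalg.inv(K)@np.c_[uv,np.ones(len(uv))].T).T@R
    c=-R.T@t; return c+d*((z-c[2])/d[:,2])[:,None]
def w2px(m,X):
    K,R,t=[np.array(m[k],float) for k in('camera_matrix','R','t')]
    p=(np.atleast_2d(X)@R.T+t)@K.T; return p[:,:2]/p[:,2:]
E
python3 - <<'E'
from h import *
for n in('scene','side'):
    im,m=save(n,n+'0.png'); print(n,m,flush=True)
print(bot.get_obs())
E
```

```text
pics
scene {'camera_matrix': array([[450.82652108,   0.        , 315.34526982],
       [  0.        , 450.82652108, 202.78202318],
       [  0.        ,   0.        ,   1.        ]]), 'R': array([[-0.4937342 ,  0.86942612, -0.01802097],
       [ 0.57320365,  0.3097901 , -0.75859586],
       [-0.65396034, -0.3848744 , -0.65131219]]), 't': array([ 0.29151396, -0.29214276,  1.50341794])}
side {'camera_matrix': array([[432.01680505,   0.        , 318.15670823],
       [  0.        , 432.01680505, 197.7550972 ],
       [  0.        ,   0.        ,   1.        ]]), 'R': array([[ 0.95954363, -0.28149356,  0.00611472],
       [-0.17787997, -0.62289829, -0.76181129],
       [ 0.21825382,  0.72990349, -0.64777015]]), 't': array([-0.56419598,  0.14473351,  1.2205886 ])}
{'time': 0.1, 'joint_pos': array([-1.05598320e-01,  4.91462131e-01,  1.55939415e+00,  2.86902133e-07,
        1.09169670e+00, -1.05626695e-01]), 'joint_velocities': array([ 1.30796674e-03, -2.06128354e-03, -1.87529321e-04,  7.48554792e-04,
        1.11779047e-03,  3.79750786e-05]), 'joint_efforts': array([ 2.47082615e-03, -6.13621187e+01, -2.58604574e+01,  6.93451893e-02,
        4.70101309e-02, -2.07912552e-05]), 'tcp_pos': array([6.24798893e-01, 4.51545137e-05, 2.31141313e-01]), 'ee_rot': array([-3.14063770e+00, -1.01501040e-04,  1.57082452e+00]), 'force': array([ 0.39784539, -0.4744645 ,  0.24606467]), 'ft_torque': array([ 0.0012865 ,  0.08492169, -0.06297184]), 'grip_force': 0.0, 'gripper_width': 0.09502935386821011}
```

View pics/scene0.png

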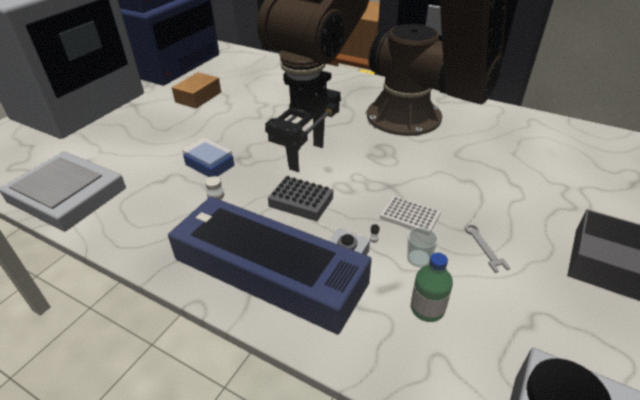

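View pics/side0.png

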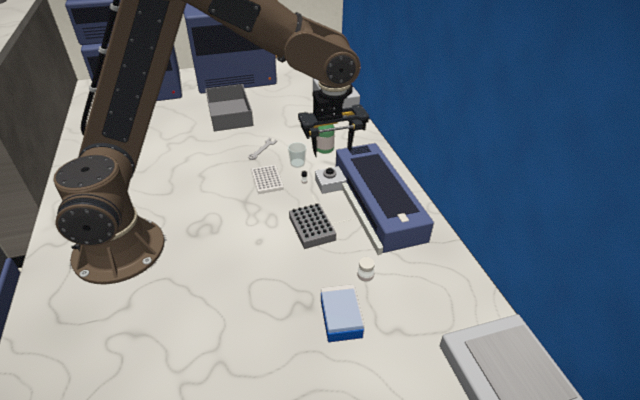

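The side view shows the tray at about (312,225), the button at (330,172), the bar's right end at (380,248), and the vial at (304,176). The jar is at (366,268), right of the tray. Next are rough positions and a wrist view.

```bash
python3 - <<'E'
from h import *
np.set_printoptions(precision=3,suppress=True)
m=eyes.camera_model('side')
for n,uv,z in [('tray c',(312,220),.04),('button',(330,172),.045),('bar end',(380,248),.03),('vial',(304,181),0),('plate',(267,180),.01),('jar',(366,278),0),('beaker',(297,164),0),('tipbox',(342,305),.055),('wrench',(263,150),0),('bottle',(325,150),.0)]: print(n,px2w(m,uv,z)[0])
m=eyes.camera_model('scene')
for n,uv,z in [('tray c',(301,192),.04),('button',(347,240),.045),('vial',(375,241),0),('beaker',(421,262),0),('bottle',(430,315),0)]: print(n,px2w(m,uv,z)[0])
bot.move_pose([.60,-.03,.33],bot.get_obs()['ee_rot'])
im,m=save('wrist','w0.png'); print(m, bot.get_obs()['tcp_pos'])
E
```

```text
tray c [ 0.547 -0.077  0.04 ]
button [0.665 0.124 0.045]
bar end [ 0.699 -0.226  0.03 ]
vial [0.584 0.157 0.   ]
plate [0.463 0.184 0.01 ]
jar [ 0.635 -0.291 -0.   ]
beaker [0.585 0.258 0.   ]
tipbox [ 0.531 -0.391  0.055]
wrench [0.486 0.378 0.   ]
bottle [0.707 0.315 0.   ]
tray c [ 0.55  -0.064  0.04 ]
button [0.651 0.116 0.045]
vial [0.582 0.157 0.   ]
beaker [0.593 0.274 0.   ]
bottle [0.719 0.337 0.   ]
{'camera_matrix': array([[281.672,   0.   , 320.889],
       [  0.   , 281.672, 199.303],
       [  0.   ,   0.   ,   1.   ]]), 'R': array([[ 1.   ,  0.   ,  0.001],
       [-0.   , -0.958,  0.286],
       [ 0.001, -0.286, -0.958]]), 't': array([-0.6  , -0.09 ,  0.475])} [ 0.6   -0.03   0.329]
```

View pics/w0.png

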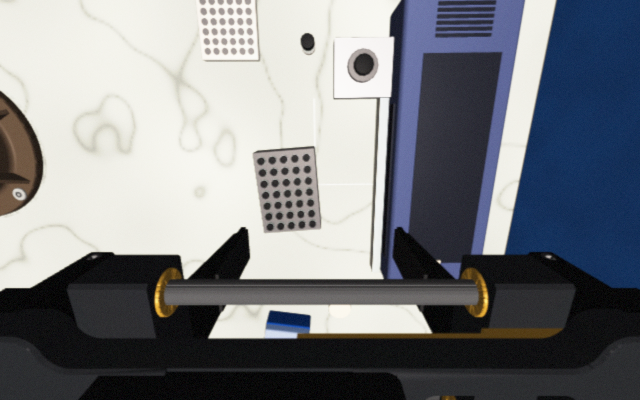

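The wrist view shows the tray's top corners at about (254,153), (315,147), (321,228) and (264,232). The console's right edge runs (334,99)-(392,97), the bar face runs (379,97)-(372,268), and the button is at (363,65). I'll take a nearer second view and enlarge it.

```bash
python3 - <<'E'
from h import *
np.set_printoptions(precision=4,suppress=True)
m=eyes.camera_model('wrist')
print(px2w(m,[(254,153),(315,147),(321,228),(264,232)],.032)); print(px2w(m,[(334,99),(392,97)],.04),px2w(m,[(379,97),(372,268)],.03),px2w(m,(363,65),.046))
o=bot.get_obs()['ee_rot']
bot.move_linear([.60,-.10,.25],o)
im,m=save('wrist','w1.png'); print(m['R'],m['t'])
c=im[0:260,170:470]; cv2.imwrite('pics/w1c.png',cv2.resize(c,None,fx=2.3,fy=2.3,interpolation=cv2.INTER_CUBIC)[:,:,::-1])
E
```

```text
[[ 0.4927 -0.0073  0.032 ]
 [ 0.5895  0.0022  0.032 ]
 [ 0.5991 -0.1352  0.032 ]
 [ 0.5008 -0.1427  0.032 ]]
[[0.6181 0.0732 0.04  ]
 [0.7036 0.076  0.04  ]] [[ 0.6864  0.0766  0.03  ]
 [ 0.691  -0.2135  0.03  ]] [[0.6582 0.1182 0.046 ]]
[[ 1.      0.0006  0.0002]
 [ 0.0006 -0.9585  0.2852]
 [ 0.0003 -0.2852 -0.9585]] [-0.5995 -0.1341  0.3795]
```

View pics/w1c.png

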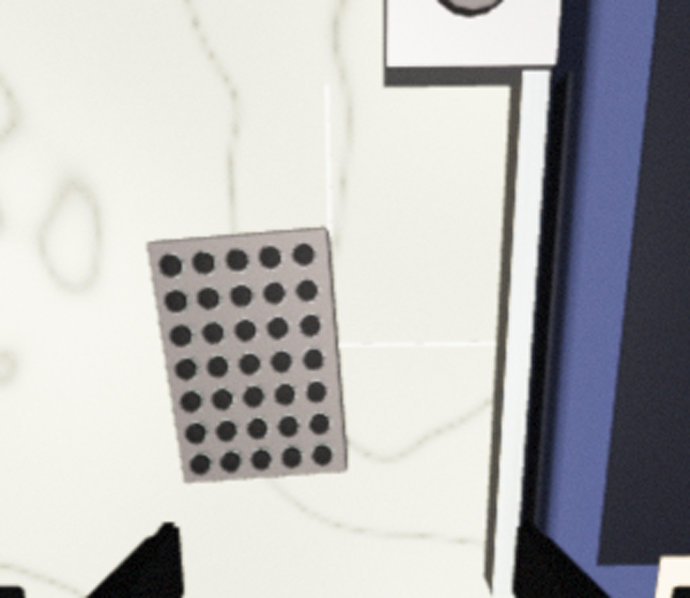

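The enlarged view shows:
- tray top corners (149,242), (326,228), (346,470), (185,481)
- bar face top edge (524,70)-(497,590), bottom edge (512,86)-(487,590)
- console face top edge y≈66, bottom edge (386,86)-(512,86)
- printed lines: near edge at x≈328, right edge at y≈345

```bash
python3 - <<'E'
from h import *
np.set_printoptions(precision=4,suppress=True)
m=eyes.camera_model('wrist')
f=lambda p,z: px2w(m,np.array(p)/2.3+[170,0]-[.28,.28],z)
t=f([(149,242),(326,228),(346,470),(185,481)],.032);print(t,t.mean(0),np.linalg.norm(np.roll(t,1,0)-t,axis=1))
a=lambda q:np.arctan2(*(q[1]-q[0])[[1,0]])
for p,z in [([(497,590),(524,70)],.03),([(487,590),(512,86)],0),([(386,66),(524,66)],.04),([(386,86),(512,86)],0),([(328,85),(328,220)],0),([(345,347),(495,345)],0)]:
    q=f(p,z);print(z,q[0],q[1],a(q))
m0={'camera_matrix':m['camera_matrix'],'R':[[1,0,.001],[0,-.958,.286],[.001,-.286,-.958]],'t':[-.6,-.09,.475]}
# height of button centre & tray corners from two views
def tri(p0,p1):
    A=[];b=[]
    for mm,p in((m0,p0),(m,p1)):
        P=np.array(mm['camera_matrix'])@np.c_[mm['R'],mm['t']]
        for i in(0,1): r=p[i]*P[2]-P[i];A.append(r[:3]);b.append(-r[3])
    return np.linalg.lstsq(np.array(A),np.array(b),rcond=None)[0]
for p0,p1 in [((254,153),(149,242)),((315,147),(326,228)),((321,228),(346,470)),((334,99),(386,66))]: print(tri(p0,np.array(p1)/2.3+[170,0]-.28))
E
```

```text
[[ 0.4919 -0.0072  0.032 ]
 [ 0.5879  0.      0.032 ]
 [ 0.5987 -0.1368  0.032 ]
 [ 0.5017 -0.1438  0.032 ]] [ 0.545 -0.072  0.032] [0.137  0.0963 0.1373 0.0972]
0.03 [ 0.6951 -0.2177  0.03  ] [0.6892 0.076  0.03  ] 1.5907459232101306
0 [ 0.6959 -0.2337  0.    ] [0.6904 0.0759 0.    ] 1.5884303748272863
0.04 [0.6185 0.0751 0.04  ] [0.6867 0.0752 0.04  ] 0.0011079744729213122
0 [0.6207 0.0758 0.    ] [0.6904 0.0759 0.    ] 0.001092453992509529
0 [0.5887 0.0763 0.    ] [0.5881 0.0061 0.    ] -1.5785291105604728
0 [ 0.598  -0.0675  0.    ] [ 0.6904 -0.0662  0.    ] 0.014094668814857273
[ 0.4945 -0.0072  0.0385]
[0.589  0.0006 0.0224]
[ 0.5994 -0.1398  0.0224]
[0.6184 0.0723 0.051 ]
```

Loader corner ≈ (0.690, 0.0755) with yaw ≈ 0.018. Tray centre ≈ (0.545, -0.072) with yaw ≈ 0.075. First push: with both fingers spread on the near face and the tool squared to the loader, push to the bar and watch the force.

```bash
cat >> h.py <<'E'
PSI=0.018; C=np.array([.690,.0755]); ex=np.array([np.cos(PSI),np.sin(PSI)]); ey=np.array([-ex[1],ex[0]])
Z=.034
def L(x,y,z=Z): return np.r_[C+x*ex+y*ey,z]
def inL(p): d=np.array(p)[:2]-C; return np.array([d@ex,d@ey])
def push(p,d,f0,limit=6,maxsteps=20,step=.001):
    p=np.array(p,float); d=np.r_[d,0]
    for i in range(maxsteps):
        p=p+step*d; bot.move_linear(p,vel=.02); o=bot.get_obs(); F=(o['force']-f0)@d
        print(i,inL(o['tcp_pos']).round(4),round(o['time'],2),round(F,2),flush=True)
        if -F>limit: break
    return p
E
python3 - <<'E'
from h import *
q=bot.get_obs()
for y in (PSI,PSI+np.pi,PSI-np.pi): print(y,bot.solve_ik([.445,-.07,.12],[np.pi,0,y]), bot.solve_ik(L(-.1,-.07),[np.pi,0,y]))
for y in (PSI+np.pi/2,PSI-np.pi/2): print(y,bot.solve_ik(L(-.06,-.2),[np.pi,0,y]))
yaw=PSI
tc=inL([.545,-.072]); print(tc)
bot.set_gripper(.085)
bot.move_pose(L(-.255,tc[1],.10),[np.pi,0,yaw])
bot.move_linear(L(-.255,tc[1]),vel=.15)
f0=bot.get_obs()['force']; print(bot.get_obs()['time'],f0)
bot.move_linear(L(-.128,tc[1]),vel=.06)
o=bot.get_obs(); print(o['time'],o['force']-f0,inL(o['tcp_pos']))
push(L(-.128,tc[1]),ex,f0,limit=5,maxsteps=24)
save('wrist','w2.png')
E
```

```text
0.018 [-3.02842740e-01  4.19248130e-01  2.09390416e+00 -4.44089210e-16
  6.28440367e-01  1.24995359e+00] [-1.05406772e-01  7.00739639e-01  1.80543829e+00 -4.44089210e-16
  6.35414727e-01  1.44738955e+00]
3.159592653589793 [-0.30284274  0.41924813  2.09390416  0.          0.62844037 -1.89163907] [-0.10540677  0.70073964  1.80543829  0.          0.63541473 -1.6942031 ]
-3.1235926535897933 [-0.30284274  0.41924813  2.09390416  0.          0.62844037 -1.89163907] [-0.10540677  0.70073964  1.80543829  0.          0.63541473 -1.6942031 ]
1.5887963267948966 [-2.97814316e-01  7.53688147e-01  1.66081219e+00 -4.44089210e-16
  7.27092314e-01 -3.15814316e-01]
-1.5527963267948965 None
[-0.14763137 -0.14486625]
3.9583 [-0.09453156  0.44252179 -0.63663133]
6.225 [-0.20573341 -0.04279995  1.13155313] [-0.12804484 -0.14489935]
0 [-0.127  -0.1449] 6.47 -0.55
1 [-0.1259 -0.1449] 6.72 -1.25
2 [-0.1248 -0.1449] 6.97 -0.57
3 [-0.1239 -0.1449] 7.22 -0.27
4 [-0.1229 -0.1449] 7.47 -0.91
5 [-0.1219 -0.1449] 7.72 -0.58
6 [-0.1209 -0.1449] 7.97 -0.06
7 [-0.1199 -0.1449] 8.22 0.44
8 [-0.1189 -0.1449] 8.47 -0.59
9 [-0.1179 -0.1449] 8.72 -1.03
10 [-0.1169 -0.1449] 8.97 0.54
11 [-0.1159 -0.1449] 9.22 -0.36
12 [-0.1149 -0.1449] 9.47 -0.6
13 [-0.1139 -0.1448] 9.72 -0.85
14 [-0.1138 -0.1448] 9.97 -5.09
```

View pics/w2.png

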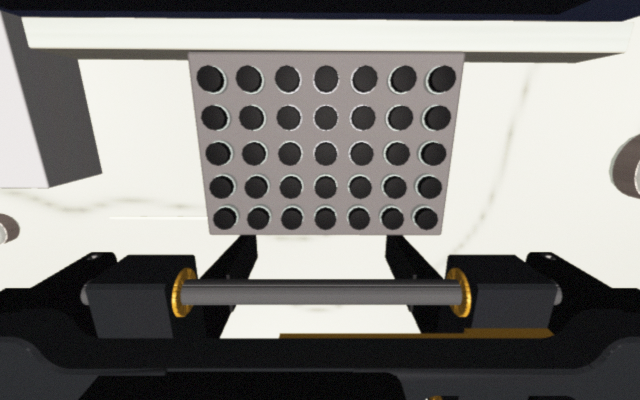

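The wrist view shows the tray's far edge, (189,53)-(464,53), seated along the bar. Now go round to the right face and push left into the console.

```bash
python3 - <<'E'
from h import *
yc=inL([.545,-.072])[1]
p=bot.get_obs()['tcp_pos']
bot.move_linear(np.r_[p[:2]-.02*ex,Z],vel=.1)
bot.move_linear(np.r_[p[:2]-.02*ex,.13],vel=.2)
X=-.060
bot.move_pose(L(X,-.255,.13),[np.pi,0,PSI+np.pi/2])
bot.set_gripper(.045)
bot.move_linear(L(X,-.255,.036),vel=.15)
f0=bot.get_obs()['force']
bot.move_linear(L(X,-.162,.036),vel=.05)
o=bot.get_obs(); print(o['time'],o['force']-f0,inL(o['tcp_pos']))
push(L(X,-.162,.036),ey,f0,limit=5,maxsteps=26)
save('wrist','w3.png')
E
```

```text
16.1583 [-0.50738161 -0.63545961 -1.21244635] [-0.06001522 -0.16212122]
0 [-0.06  -0.161] 16.41 -1.28
1 [-0.06   -0.1599] 16.66 -0.5
2 [-0.06   -0.1589] 16.91 -0.24
3 [-0.06   -0.1579] 17.16 -0.19
4 [-0.06   -0.1569] 17.41 0.44
5 [-0.06   -0.1559] 17.66 -0.39
6 [-0.06   -0.1549] 17.91 -0.72
7 [-0.06   -0.1539] 18.16 -0.43
8 [-0.06   -0.1529] 18.41 -0.28
9 [-0.06   -0.1519] 18.66 -0.9
10 [-0.06   -0.1509] 18.91 -0.41
11 [-0.0601 -0.1501] 19.16 -1.91
12 [-0.0603 -0.1499] 19.41 -7.99
```

View pics/w3.png

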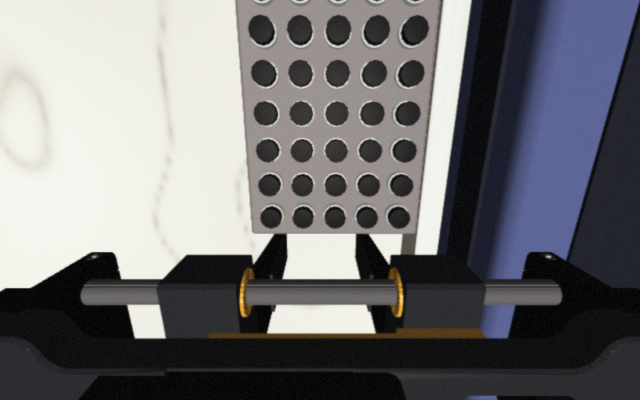

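The tray is against the console: a sharp force rise at TCP y≈-0.150, and the bottom edge is square. Push lightly from the near face again, then look from above.

```bash
python3 - <<'E'
from h import *
p=bot.get_obs()['tcp_pos']
bot.move_linear(np.r_[p[:2]-.02*ey,.036],vel=.1)
bot.move_linear(np.r_[p[:2]-.02*ey,.13],vel=.2)
bot.move_pose(L(-.14,-.072,.12),[np.pi,0,PSI])
bot.set_gripper(.085)
bot.move_linear(L(-.14,-.072),vel=.15)
f0=bot.get_obs()['force']
bot.move_linear(L(-.118,-.072),vel=.05)
p=push(L(-.118,-.072),ex,f0,limit=5,maxsteps=12)
bot.move_linear(p-.02*np.r_[ex,0],vel=.1)
q=p-.02*np.r_[ex,0]; q[2]=.13
bot.move_linear(q,vel=.2)
bot.set_gripper(0)
bot.move_pose(L(-.06,-.17,.25),[np.pi,0,PSI+np.pi/2])
im,m=save('wrist','w4.png'); np.savez('w4.npz',**m); print(bot.get_obs()['time'],m['t'])
cv2.imwrite('pics/w4c.png',cv2.resize(im[0:260,200:500],None,fx=2.3,fy=2.3,interpolation=cv2.INTER_CUBIC)[:,:,::-1])
E
```

```text
0 [-0.1171 -0.072 ] 24.36 0.3
1 [-0.116 -0.072] 24.61 0.45
2 [-0.1149 -0.072 ] 24.86 0.35
3 [-0.114 -0.072] 25.11 0.83
4 [-0.1133 -0.072 ] 25.36 -3.07
5 [-0.1132 -0.0719] 25.61 -7.34
29.5333 [-0.6305074  -0.14002239  0.37652519]
```

View pics/w4c.png

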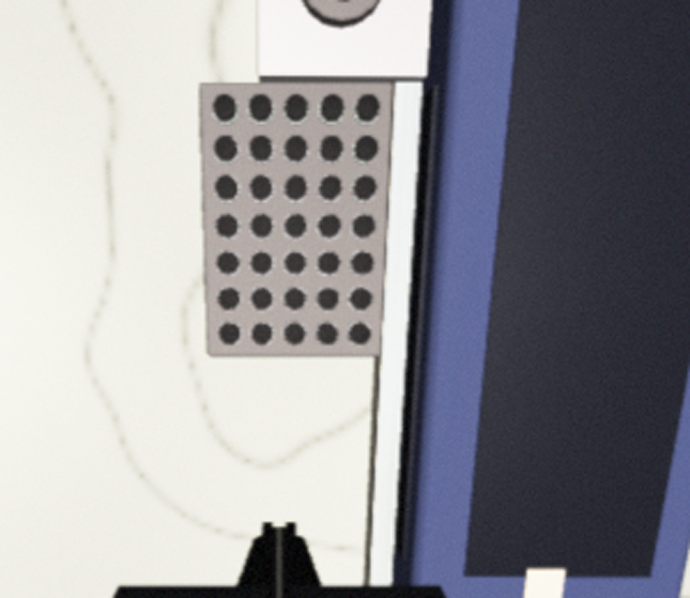

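The tray sits flush in the corner: its top edge is against the console, its right edge is along the bar, and both printed lines are covered. Now press the button with closed fingers.

```bash
python3 - <<'E'
from h import *
b=np.array([.657,.1175])
bot.move_pose(np.r_[b,.10],[np.pi,0,PSI+np.pi/2])
f0=bot.get_obs()['force']
bot.move_linear(np.r_[b,.074],vel=.1)
z=.074
for i in range(32):
    z-=.001; bot.move_linear(np.r_[b,z],vel=.02); o=bot.get_obs(); F=(o['force']-f0)[2]
    print(round(o['tcp_pos'][2]-.017,4),round(F,2),round(o['time'],2),flush=True)
    if F>11: break
bot.sleep(.25)
bot.move_linear(np.r_[b,.12],vel=.1)
p=L(-.06,-.17,.25); bot.move_pose(p,[np.pi,0,PSI+np.pi/2])
bot.sleep(.3)
im,m=save('wrist','w5.png'); print(bot.get_obs()['time'])
a=cv2.imread('pics/w4.png'); print(cv2.absdiff(a,im[:,:,::-1])[:170,250:400].mean())
E
```

```text
0.0564 4.97 31.22
0.0562 12.09 31.47
33.6833
4.783921568627451
```

The force jumped from 5 to 12 N over 0.2 mm, so that is a hard stop, with contact made during the approach. I need to know whether it was the button bottoming out or a rim. I'll check from the pictures.

```bash
python3 - <<'E'
from h import *
o=bot.get_obs()['ee_rot']
bot.move_linear([.655,-.02,.22],o)
im,m=save('wrist','w6.png'); print(m['R'].round(4).tolist(),m['t'].round(4).tolist(),bot.get_obs()['time'])
s,_=save('side','s6.png')
c1=cv2.resize(im[0:200,230:430],(590,590),interpolation=cv2.INTER_CUBIC)
c2=cv2.resize(s[150:215,300:365],(200,200),interpolation=cv2.INTER_CUBIC)
out=np.zeros((590,800,3),np.uint8); out[:,:590]=c1; out[:200,595:795]=c2
w=cv2.imread('pics/w0.png')[:,:,::-1]; out[210:410,595:795]=cv2.resize(w[30:110,325:405],(200,200),interpolation=cv2.INTER_CUBIC)
cv2.imwrite('pics/v6.png',out[:,:,::-1])
E
```

```text
[[0.9998, 0.0198, 0.0009], [0.0187, -0.9582, 0.2856], [0.0065, -0.2855, -0.9584]] [-0.6539, -0.0613, 0.3691] 34.4417
```

View pics/v6.png

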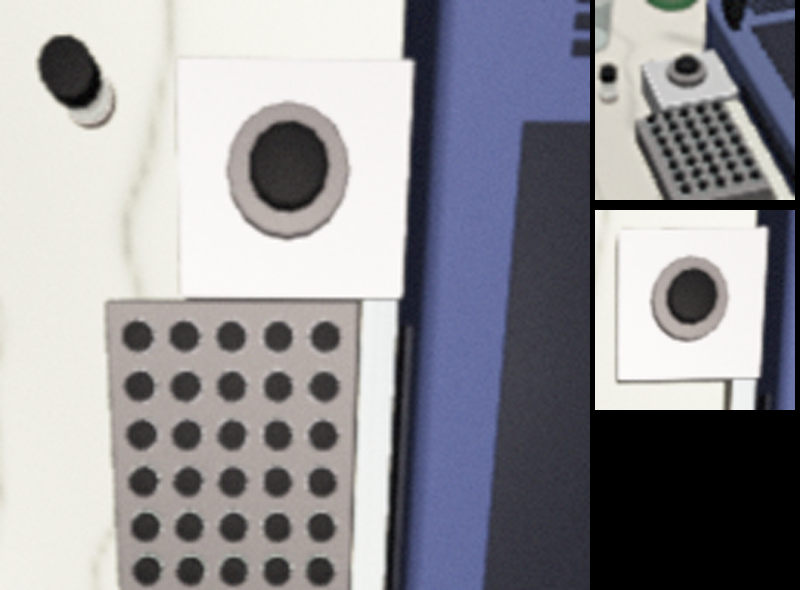

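```bash
python3 - <<'E'
from h import *
m=eyes.camera_model('wrist'); K=m['camera_matrix']
m0=dict(R=[[1,0,.001],[0,-.958,.286],[.001,-.286,-.958]],t=[-.6,-.09,.475]); m4=np.load('w4.npz')
def P(mm): return K@np.c_[mm['R'],mm['t']]
def tri(l):
    A=np.vstack([np.array([p[i]*Q[2]-Q[i] for i in(0,1)]) for Q,p in l]); return np.linalg.lstsq(A[:,:3],-A[:,3],rcond=None)[0]
print('button',tri([(P(m0),(363.8,64.4)),(P(m),(328.0,56.3))]))
for z in(.04,.05,.055,.06): print(z,px2w(m,(328.0,56.3),z)[0],px2w(m0|{'camera_matrix':K},(363.8,64.4),z)[0])
# side-view position of the button, for height against the wrist ray
s=eyes.camera_model('side'); uv=(300+(686-595)*65/200,150+66*65/200); print(uv)
A=[(P(m),(328.0,56.3)),(s['camera_matrix']@np.c_[s['R'],s['t']],uv)]; print('w+side',tri(A))
print('button top diameters z', m['R']@np.array([.657,.1165,.05])+m['t'])
o=bot.get_obs(); print(o['force'],o['gripper_width'])
E
```

```text
button [0.65915234 0.11693981 0.0556906 ]
0.04 [0.65944747 0.11967824 0.04      ] [0.66134647 0.11930478 0.04      ]
0.05 [0.6592392  0.11785217 0.05      ] [0.65994587 0.11772624 0.05      ]
0.055 [0.65913506 0.11693913 0.055     ] [0.65924556 0.11693698 0.055     ]
0.06 [0.65903093 0.1160261  0.06      ] [0.65854526 0.11614771 0.06      ]
(329.575, 171.45)
w+side [0.66035383 0.11686097 0.05343153]
button top diameters z [ 0.00510518 -0.14695289  0.29229751]
[ 0.05043782 -0.16929067  0.30252751] 0.00060119286593723
```

The button is at about (0.659, 0.117). The force profile above the hard stop wasn't sampled, so I'll press again, centred and starting higher, to confirm the spring travel.

```bash
python3 - <<'E'
from h import *
b=np.array([.659,.117])
bot.move_pose(np.r_[b,.10],[np.pi,0,PSI+np.pi/2])
bot.move_linear(np.r_[b,.083],vel=.1); f0=bot.get_obs()['force']
z=.083
for i in range(32):
    z-=.001; bot.move_linear(np.r_[b,z],vel=.02); o=bot.get_obs(); F=(o['force']-f0)[2]
    print(round(o['tcp_pos'][2]-.017,4),round(F,2),round(o['time'],2),flush=True)
    if F>15: break
bot.sleep(.25)
im=eyes.capture('side'); d=eyes.capture('side')
bot.move_linear(np.r_[b,.12],vel=.1)
bot.move_pose(L(-.06,-.17,.25),[np.pi,0,PSI+np.pi/2])
print(bot.get_obs()['time'])
E
```

```text
0.0655 -0.79 35.82
0.064 -0.29 36.07
0.0629 -0.22 36.32
0.0621 0.51 36.57
0.0611 2.47 36.82
0.0601 1.9 37.07
0.059 2.63 37.32
0.058 3.36 37.57
0.057 3.58 37.82
0.0563 6.14 38.07
0.0562 13.79 38.32
0.056 20.42 38.57
40.5417
```

The spring travel ran from 0.0622 to 0.0562 m, which is the full 6 mm, and then hit the stop. The button was released and the tray was seen flush after the first press. Handing in.

```bash
python3 - <<'E'
from h import *
bot.sleep(.3); im,_=save('wrist','w7.png'); a=cv2.imread('pics/w5.png')[:,:,::-1]
print(cv2.absdiff(a,im)[:240,250:400].mean())
print(bot.job_done())
E
```

```text
1.4301574074074075
the job is handed in; nothing more can be done
None
```

The tray is pushed flush into the loader's corner, the load button was pressed its full 6 mm (twice, the second to confirm the travel) and released, and the job is handed in; no verdict came back.

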